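# Fit the stop and load the date-tin chute

### The job

Plug the orange stop block upright into the rectangular socket at the low end of the snack chute until it is fully home, and let go of it. Then load both date tins from the bamboo tray into the chute, lids up and lengthwise, in either order, so that they slide down and come to rest, the first against the stop and the second against the first. Leave the honey jar, bowl and sippy cup where they stand.

Things in the scene. Friction and masses are not known exactly. Their poses are not given: they have to be found in the camera images.
- rack: White snack chute fixed to the counter, 263 mm long. Origin: on the counter, under its middle; x horizontal along it from the low end (nearer the robot) to the high end, y across, z up. Low end: socket block 70 along x by 80 by 44 mm high, centred at x = -105 mm. Behind it an aluminium lane floor rises to +x (see lane_low).
- socket_mouth (a point): Centre of the hole's mouth, on the level top face of the socket block, 44 mm above the counter (-105, 0, 44 mm in the chute's frame). The hole is vertical, 27 mm along the chute's x by 39 mm along its y, 32 mm deep, black at the bottom. Axes as the chute's.
- lane_low (a point): Middle of the lane floor's low edge (-81, 0, 44 mm in the chute's frame). The floor rises from here at 22 degrees (0.384 rad) for 220 mm along the slope, 52 mm wide between walls 4 mm thick that stand 10 mm above it and begin 10 mm up the slope; ends open. It is slick: a tin let go anywhere on it slides down by itself, and off the low end if no stop is in.
- lane_high (a point): Middle of the lane floor's high edge, 126 mm above the counter (123, 0, 126 mm in the chute's frame). Axes as the chute's.
- stop: Loose stop, about 0.3 kg, standing on its foot. Origin: centre of the foot's underside, z up. Grey foot (the plug) 24 along x by 36 along y by 30 mm high, lowest 4 mm tapering to 18 by 30; orange head above, 44 by 56 mm, from 30 to 90 mm. Either way round fits. Fully home, the head sits on the socket block, the underside 30 mm below the mouth, x along the chute's x.
- red_tin: Burgundy date tin with a gold lid (the lid is fixed and has the same outline), 56 mm along x, 44 mm along y, 36 mm high, about 0.12 kg, lying on the bamboo tray. Origin: centre of its underside, z up to the lid. In the chute its 56 mm side lies along the lane (it does not fit across); either end may lead.
- blue_tin: Navy-blue date tin with a gold lid, otherwise the same as the burgundy one: 56 mm along x, 44 mm along y, 36 mm high, origin at the centre of its underside.
- tray: Round bamboo tray fixed to the counter, 310 mm across, rim 18 mm high, inner floor 8 mm above the counter. Origin: centre of its underside.
- honey_jar: Bystander on the tray: amber jar 42 mm across, 58 mm high; origin at the centre of its underside.
- bowl: Bystander: white porcelain bowl, 110 mm across, 48 mm high; origin at the centre of its underside.
- sippy_cup: Bystander: steel sippy cup with blue lid, 74 mm across, 143 mm high; origin at the centre of its underside.
There are look-alikes about, which are no part of the job. Leave any blue look-alike of the stop alone. Leave any turquoise look-alike of the red_tin alone.

How it is judged:
On the way, in this order (a step that is already met when the one before it is completed fails the run):
1. the stop is plugged fully home in the socket and let go (z of stop in the frame of socket_mouth between -0.035 and -0.027 m and horizontal distance between stop and socket_mouth below 0.0045 m and angle between the z axis of stop and the z axis of rack, either way round below 0.08 rad and angle between the x axis of stop and the x axis of rack, either way round below 0.15 rad and contact force between the fingers and stop below 0.05 N), for 0.2 s.
2. one tin has come to rest against the stop (((x of red_tin in the frame of rack between -0.0515 and -0.0355 m and y of red_tin in the frame of rack between -0.009 and 0.009 m and z of red_tin in the frame of rack between 0.049 and 0.068 m and angle between red_tin's own z axis and vertical below 0.5 rad and linear speed of red_tin below 0.03 m/s) or (x of blue_tin in the frame of rack between -0.0515 and -0.0355 m and y of blue_tin in the frame of rack between -0.009 and 0.009 m and z of blue_tin in the frame of rack between 0.049 and 0.068 m and angle between blue_tin's own z axis and vertical below 0.5 rad and linear speed of blue_tin below 0.03 m/s))), for 0.2 s.
At the end, for the whole second after the job is handed in: Stop in the socket, foot at least 27 of 30 mm deep, upright, square, within 4.5 mm of the hole's centre; one tin in the lane, lid up, within about 7 mm of touching the stop, the other lid up behind it, tins' centres under 62 mm apart; all at rest and released (all of step 1 and ((x of red_tin in the frame of rack between -0.0515 and -0.0355 m and y of red_tin in the frame of rack between -0.009 and 0.009 m and z of red_tin in the frame of rack between 0.049 and 0.068 m and angle between each of red_tin, blue_tin's own z axis and vertical below 0.5 rad and x of blue_tin in the frame of rack between 0.0005 and 0.0165 m and y of blue_tin in the frame of rack between -0.009 and 0.009 m and z of blue_tin in the frame of rack between 0.07 and 0.089 m) or (x of blue_tin in the frame of rack between -0.0515 and -0.0355 m and y of blue_tin in the frame of rack between -0.009 and 0.009 m and z of blue_tin in the frame of rack between 0.049 and 0.068 m and angle between each of blue_tin, red_tin's own z axis and vertical below 0.5 rad and x of red_tin in the frame of rack between 0.0005 and 0.0165 m and y of red_tin in the frame of rack between -0.009 and 0.009 m and z of red_tin in the frame of rack between 0.07 and 0.089 m)) and distance between red_tin and blue_tin below 0.062 m and linear speed of each of stop, red_tin, blue_tin below 0.02 m/s and contact force between the fingers and red_tin below 0.05 N and contact force between the fingers and blue_tin below 0.05 N).
It fails at once if the bowl is moved more than 40 mm or tipped over (distance of bowl from where it was at the start of the episode above 0.04 m or angle between bowl's own z axis and vertical above 0.5 rad).
It fails at once if the sippy cup is moved more than 40 mm or tipped over (distance of sippy_cup from where it was at the start of the episode above 0.04 m or angle between sippy_cup's own z axis and vertical above 0.5 rad).
It fails at once if the honey jar is moved more than 40 mm or tipped over (distance of honey_jar from where it was at the start of the episode above 0.04 m or angle between honey_jar's own z axis and vertical above 0.5 rad).
It also fails if it takes over 67 s, if anything falls off the work surface, if the arm or the gripper's body presses on something with over 40 N, if the wrist force passes 120 N, or if a joint passes its speed limit or range.

### The arm

A 6-joint arm with a two-finger parallel gripper is mounted at the origin on the work surface. World frame = base frame: x ahead of the robot, y to its left, z up, the work surface at z = 0. Lengths are in m, angles in rad, forces in N, time in s.
With the tool pointing down it reaches from about 0.2 to 0.875 m from the base axis. Payload 3.4 kg.
Tool frame: the origin (TCP) lies midway between the tips of the shut fingers; the grasp point (between the pads) lies 19 mm behind it; z points along the fingers, y is the direction in which the jaws open and shut (so a half turn about z gives the same grasp; the last joint's range is limited). The gripper opens to 94 mm and grips with 3 to 60 N. Pads are 16 mm wide; open, the fingers measure 119 mm over their backs; the gripper's body (75 mm by 177 mm) begins 78 mm behind the grasp point.
Start: joints at [1.004, 0.276, 1.505, -0, 1.361, -0.121], TCP at [0.248, 0.519, 0.205] pointing down, gripper open.
Joint ranges: [-2.89, 2.89], [-0.75, 2.08], [0.22, 2.7], [-1.18, 4.32], [0.11, 2.71], [-2.7, 2.7]. Speed limits (rad/s): [2.57, 2.57, 3.14, 3.14, 3.14, 3.14].

### API

Orientations are given as a rotation vector (axis times angle).
In Python, from workcell import * gives the robot as it stands.
- The arm moves only by the tool arm_command, never from a script. Its argument "moves" is a list of rows, each an object of numbers: "tx", "ty", "tz": the shift along the world's x, y, z in m; "twist": the turn about the world's z in rad; "gripper": the opening, from 0 (shut) to 1 (fully open). A call has 1 to 12 rows; each row is the pose to reach, as a shift and turn from the pose measured when the call began; what a row does not reach only later rows make up. A row lasts 1/8 s, in which the tool goes at most 62.5 mm and 10.7 degrees, less where a joint would pass 70% of its speed; a pose out of reach is approached as far as the arm can. A call with a gripper value outside its range is refused whole. The fingers move at their own pace and stop on an object; the grip force is fixed at half the most. Time passes only in rows, so rows that repeat a pose let the fingers close. It gives the time, the measured TCP pose, the force and the opening at its end, in the units of the state.
- sense(): the state, without advancing time (a new reading comes with each control period).
- capture(name): name is "scene" or "top" or "wrist"; returns a dict with "pixels" (400x640x3 uint8, red, green, blue), "camera_matrix" (3x3 intrinsics, pixels), "R" (3x3) and "t" (3): a world point X has camera coordinates R X + t. Camera axes: x right, y down, z forward; pixel columns grow to the right and rows downward; lengths in m; the calibration is good to about 2 mm. A picture is of the moment at which its call begins. There is no depth.
- close_job(): hands the job in, once; it reports no verdict.
The state is a dict: "t": time; "joint_positions": joint angles; "dq": joint speeds; "effort": joint torques, N m; "position": TCP position; "eef_rot": TCP orientation; "contact_force": force on the tool from outside, world axes, zero at the start; "ft_torque": the same for the moment, N m; "grip_width": opening from 0.0 (shut) to 1.0 (fully open).
Only numpy, scipy, OpenCV 4.12 (cv2) and the standard library are available. Lean on these libraries where they do the work, as an engineer would, in place of code of your own. Each camera call takes 0.05 s, during which the arm holds its last target. There are 200 camera calls.

## Working session

There is one attempt and no reset: what is moved stays moved. The work goes in short steps, Python scripts to look and compute and a tool call to move; the robot and the scene stay as the last step left them, time stands still between calls to the robot, and variables do not carry over. Pictures are saved under pics/ and viewed, about 8 in all and at most 12, crops included, and the job is handed in when it is done.

Besides the shell and the picture viewer there is one more tool, called as name(argument=value, ...) on one line, values as JSON. arm_command: Moves the arm, as the interface text tells. Its arguments: {"type":"object","properties":{"moves":{"type":"array"}},"required":["moves"]}

```bash
mkdir -p pics; cat > h.py <<'E'
from workcell import *
import numpy as np, cv2
def snap(cam,name=None):
    c=capture(cam)
    if name:
        cv2.imwrite(f'pics/{name}.png',cv2.cvtColor(c['pixels'],cv2.COLOR_RGB2BGR))
    np.savez(f'pics/{name or cam}.npz',**c)
    return c
def load(name): return dict(np.load(f'pics/{name}.npz'))
def ray(c,uv,z):
    uv=np.atleast_2d(uv).astype(float)
    d=np.linalg.inv(c['camera_matrix'])@np.c_[uv,np.ones(len(uv))].T
    d=c['R'].T@d; o=-c['R'].T@c['t']
    return (o[:,None]+d*((z-o[2])/d[2])).T
def proj(c,X):
    p=c['camera_matrix']@(c['R']@np.atleast_2d(X).T+c['t'][:,None]); return (p[:2]/p[2]).T
E
python3 - <<'E'
from h import *
a=snap('top','top0');b=snap('scene','scene0')
cv2.imwrite('pics/both.png',cv2.cvtColor(np.vstack([a['pixels'],b['pixels']]),cv2.COLOR_RGB2BGR)[:, :][::1])
for c in(a,b):print(-c['R'].T@c['t'],c['camera_matrix'][0,0])
print(sense())
E
```

```text
[ 0.38576204 -0.01371303  1.36065861] 439.23109447946297
[1.19690277 0.0841724  0.9846677 ] 448.31611024341476
{'t': 0.1, 'joint_positions': array([ 1.00402069e+00,  2.76535836e-01,  1.50597377e+00,  1.67550506e-05,
        1.36070307e+00, -1.21009126e-01]), 'dq': array([ 0.00108678, -0.00247916, -0.00211652, -0.0024188 , -0.00135313,
       -0.00063931]), 'effort': array([ 5.03103820e-04, -4.05453014e+01, -2.37777758e+01,  7.02576013e-02,
        2.98475032e-02, -1.53067003e-05]), 'position': array([0.24764703, 0.51838869, 0.20470197]), 'eef_rot': array([-6.94306447e-01, -3.06333296e+00,  2.38663402e-03]), 'contact_force': array([ 0.25248175, -0.00742675, -0.21693003]), 'ft_torque': array([ 0.01174235,  0.0031161 , -0.06810474]), 'grip_width': 1.0022563863391827}
```

View pics/top0.png

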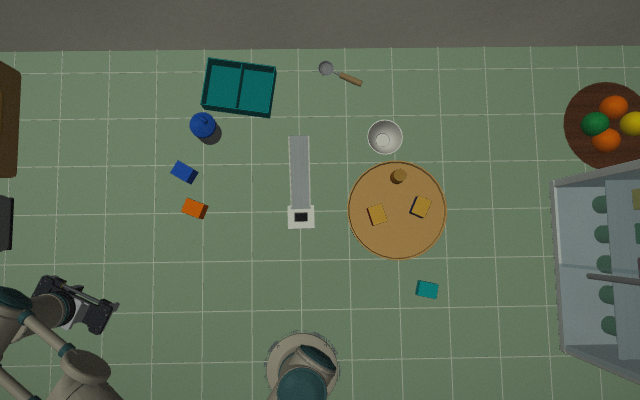

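View pics/scene0.png

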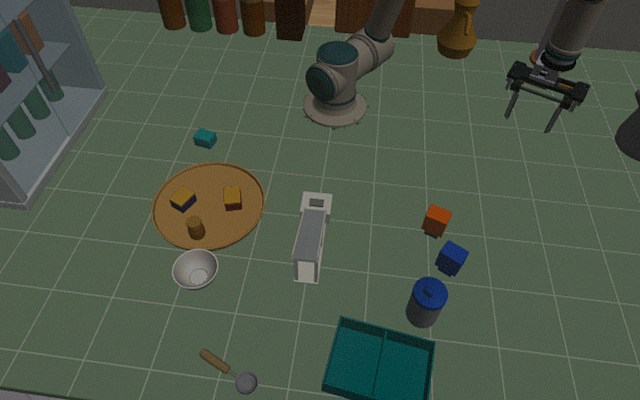

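The top view shows the orange stop at (195,208) and its blue look-alike at (184,172). The gold-lidded tins are at (377,215) and (421,207), with the turquoise look-alike at (428,289). The socket hole is at (301,217), with the lane rising upwards to (299,137), and the jar, bowl and cup are at (399,176), (385,137) and (203,125). In the scene view the tin at (183,199) has a blue side. Next I'll take measurements and enlarged crops.

```bash
cat > m1.py <<'E'
from h import *
c=load('top0');im=c['pixels']
hsv=cv2.cvtColor(im,cv2.COLOR_RGB2HSV)
# white chute corners & hole
def rect(mask,box,z,name):
    u0,v0,u1,v1=box;m=np.zeros_like(mask);m[v0:v1,u0:u1]=mask[v0:v1,u0:u1]
    cs,_=cv2.findContours(m,cv2.RETR_EXTERNAL,cv2.CHAIN_APPROX_NONE)
    k=max(cs,key=cv2.contourArea);M=cv2.moments(k)
    r=cv2.minAreaRect(ray(c,k[:,0,:],z)[:,:2].astype(np.float32)*1000)
    print(name,'px',M['m10']/M['m00'],M['m01']/M['m00'],'rect mm',np.round(r[0],1),np.round(r[1],1),round(r[2],1))
    return r
H,S,V=hsv[...,0],hsv[...,1],hsv[...,2]
print('stop px',im[200:218:3,186:208:4].tolist())
print('tin',im[209:223:3,370:386:4].tolist())
rect(((H<12)&(S>150)&(V>60)).astype(np.uint8),(175,190,215,225),.09,'stop all')
rect(((H<12)&(S>150)&(V>185)).astype(np.uint8),(175,190,215,225),.09,'stop bright')
rect((V<70).astype(np.uint8),(293,210,309,224),.044,'hole')
rect(((S<40)&(V>175)).astype(np.uint8),(280,203,325,232),.044,'block')
rect(((S<40)&(V>100)).astype(np.uint8),(285,130,320,204),.09,'lane')
cr=[cv2.resize(im[v-28:v+28,u-36:u+36],None,fx=5.5,fy=5.5,interpolation=cv2.INTER_CUBIC) for u,v in((190,195),(399,210),(301,215),(299,150))]
cv2.imwrite('pics/crops.png',cv2.cvtColor(np.vstack([np.hstack(cr[:2]),np.hstack(cr[2:])]),cv2.COLOR_RGB2BGR))
E
python3 m1.py
```

```text
stop px [[[170, 85, 10], [175, 87, 10], [97, 68, 41], [103, 124, 98], [119, 135, 111], [108, 126, 101]], [[176, 89, 12], [176, 87, 10], [174, 85, 10], [173, 85, 10], [99, 73, 44], [111, 128, 103]], [[174, 84, 10], [174, 84, 10], [174, 86, 10], [173, 83, 10], [174, 88, 10], [74, 36, 15]], [[172, 83, 10], [177, 85, 10], [172, 82, 10], [173, 85, 10], [84, 39, 11], [72, 36, 13]], [[175, 87, 11], [173, 84, 10], [174, 83, 10], [174, 84, 10], [75, 40, 13], [131, 141, 121]], [[108, 128, 102], [113, 107, 79], [175, 85, 10], [173, 83, 10], [73, 33, 10], [106, 126, 101]]]
tin [[[159, 125, 46], [160, 127, 48], [158, 124, 49], [158, 125, 46]], [[160, 125, 48], [158, 125, 45], [158, 124, 47], [157, 123, 47]], [[132, 103, 40], [161, 126, 48], [156, 122, 40], [155, 124, 47]], [[52, 20, 13], [160, 127, 50], [158, 123, 46], [157, 124, 48]], [[105, 68, 44], [158, 126, 46], [161, 125, 50], [157, 124, 46]]]
stop all px 202.72549019607843 211.9019607843137 rect mm [466.9 284.8] [10.3 24.3] 44.9Traceback (most recent call last):
  File "m1.py", line 16, in <module>
    rect(((H<12)&(S>150)&(V>185)).astype(np.uint8),(175,190,215,225),.09,'stop bright')
    ~~~~^^^^^^^^^^^^^^^^^^^^^^^^^^^^^^^^^^^^^^^^^^^^^^^^^^^^^^^^^^^^^^^^^^^^^^^^^^^^^^^
  File "m1.py", line 8, in rect
    k=max(cs,key=cv2.contourArea);M=cv2.moments(k)
ValueError: max() iterable argument is empty
```

```bash
sed -i "s/^rect.*'stop all')$//; s/^rect.*'stop bright')/rect(((H<20)\&(S>200)\&(V>140)).astype(np.uint8),(175,190,215,225),.09,'stop')\nrect(((R-B>75)\&(R-G<40)).astype(np.uint8),(363,202,391,228),.044,'tinA')\nrect(((R-B>75)\&(R-G<40)).astype(np.uint8),(406,192,436,222),.044,'tinB')/; s/^H,S,V=.*/&;R,G,B=[im[...,i].astype(int) for i in range(3)]/; /^print(/d" m1.py
sed -i '/^rect/s/$/ if 1 else 0/' m1.py; sed -i "s/k=max/if not cs: print(name,'none');return\n    k=max/" m1.py
python3 m1.py
```

```text
stop px 192.16244725738397 207.47679324894514 rect mm [484.1 311.2] [53.2 41.6] 67.5
tinA px 376.5 214.5 rect mm [ 458.5 -229.9] [82.4 75.3] 89.1
tinB px 420.5 206.5 rect mm [ 480.8 -363.5] [89.7 87.7] 89.2
hole px 300.5 216.5 rect mm [455.8  -1.3] [33. 21.] 89.2
block px 301.59408602150535 224.23655913978493 rect mm [440.8  -2.6] [36.1 73.5] 1.9
lane px 299.14465178680325 168.78777899743872 rect mm [597.4  -8.1] [ 99.5 209.9] 89.2
```

View pics/crops.png

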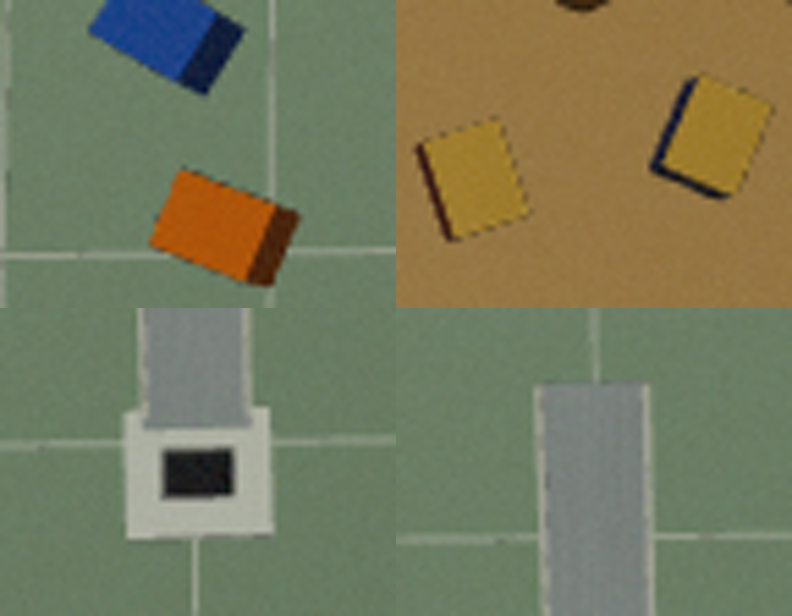

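The crops show the following:
- **Stop:** it is the orange block (crop 1, bottom). The block above it is the blue look-alike.
- **Tins:** the left tin has a burgundy side, so it is the red tin, about 20° yaw. The right one has a navy side, so it is the blue tin, about -25° yaw.
- **Chute:** the hole is at (301,216.5), and the lane runs roughly along world x.

I'll go above the stop now.

arm_command(moves=[{"tx": 0.04,"ty": -0.035,"tz": 0.01,"twist": 0.06,"gripper": 1},{"tx": 0.08,"ty": -0.07,"tz": 0.01,"twist": 0.06,"gripper": 1},{"tx": 0.12,"ty": -0.105,"tz": 0.01,"twist": 0.06,"gripper": 1},{"tx": 0.16,"ty": -0.14,"tz": 0.01,"twist": 0.06,"gripper": 1},{"tx": 0.2,"ty": -0.175,"tz": 0.01,"twist": 0.06,"gripper": 1},{"tx": 0.236,"ty": -0.207,"tz": 0.01,"twist": 0.06,"gripper": 1},{"tx": 0.236,"ty": -0.207,"tz": 0.01,"twist": 0.06,"gripper": 1},{"tx": 0.236,"ty": -0.207,"tz": 0.01,"twist": 0.06,"gripper": 1},{"tx": 0.236,"ty": -0.207,"tz": 0.01,"twist": 0.06,"gripper": 1}])

```text
t: 1.23
position: [0.4826, 0.3122, 0.2146]
eef_rot: [-0.6, -3.083, 0.002]
contact_force: [-1.3, 0.1, -0.3]
grip_width: 1.0
```

```bash
cat >> h.py <<'E'
from scipy.spatial.transform import Rotation as Ro
def jaw():
    y=Ro.from_rotvec(sense()['eef_rot']).as_matrix()[:,1];return np.degrees(np.arctan2(y[1],y[0]))
def rect(c,mask,z,box=None):
    m=mask.astype(np.uint8)
    if box:
        k=np.zeros_like(m);u0,v0,u1,v1=box;k[v0:v1,u0:u1]=1;m=m*k
    m=cv2.morphologyEx(m,cv2.MORPH_OPEN,np.ones((3,3)))
    cs,_=cv2.findContours(m,cv2.RETR_EXTERNAL,cv2.CHAIN_APPROX_NONE)
    out=[]
    for k in sorted(cs,key=cv2.contourArea)[::-1][:4]:
        if cv2.contourArea(k)<30: continue
        r=cv2.minAreaRect((ray(c,k[:,0],z)[:,:2]*1000).astype(np.float32))
        out.append((k[:,0].mean(0).round(),np.round(r[0],1),np.round(r[1],1),round(r[2],1)))
    return out
E
python3 - <<'E'
from h import *
c=snap('wrist','w1');im=c['pixels'];h=cv2.cvtColor(im,cv2.COLOR_RGB2HSV)
s=sense();print(s['position'],jaw(),-c['R'].T@c['t'],c['R'][2])
R,G,B=[im[...,i].astype(int) for i in range(3)]
print(rect(c,(R>130)&(B<60)&(R-G>50),.09))
t=load('top0');print('laneHi',ray(t,(298.6,135.6),.126),'laneLo',ray(t,(300.3,208.8),.044))
for k,p in dict(red=(377,214.7),blue=(421.2,206.9)).items():print(k,ray(t,p,.044))
E
```

```text
[0.48257563 0.31227395 0.21473682] 67.99678060116867 [0.42090595 0.33897691 0.39356825] [ 0.21184591 -0.08729872 -0.97339624]
[(array([319., 196.]), array([483.2, 312.2]), array([54.8, 41.6]), 68.0)]
laneHi [[6.83015625e-01 2.35929977e-04 1.26000000e-01]] laneLo [[ 0.47890925 -0.00105561  0.044     ]]
red [[ 0.45780761 -0.2312977   0.044     ]]
blue [[ 0.47938625 -0.36540312  0.044     ]]
```

View pics/w1.png

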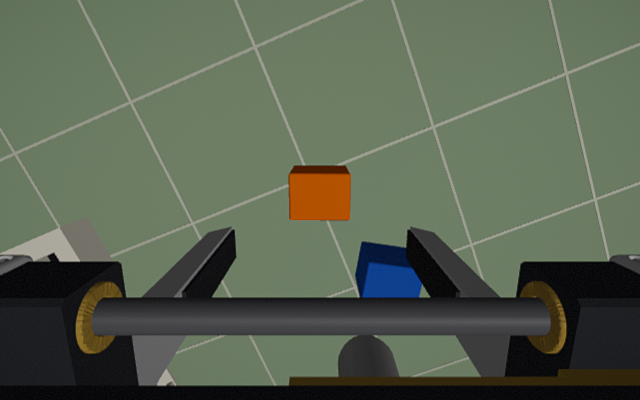

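The wrist view shows the stop at (319,196), centred between the fingers and square to the jaws at (483,312) mm. The blue look-alike at (390,270) is clear of them. I'll descend and grip.

arm_command(moves=[{"tx": 0.0006,"tz": -0.04,"gripper": 1},{"tx": 0.0006,"tz": -0.08,"gripper": 1},{"tx": 0.0006,"tz": -0.12,"gripper": 1},{"tx": 0.0006,"tz": -0.15,"gripper": 1},{"tx": 0.0006,"tz": -0.167,"gripper": 1},{"tx": 0.0006,"tz": -0.167,"gripper": 0.4},{"tx": 0.0006,"tz": -0.167,"gripper": 0.4},{"tx": 0.0006,"tz": -0.167,"gripper": 0.4},{"tx": 0.0006,"tz": -0.167,"gripper": 0.4},{"tx": 0.0006,"tz": -0.167,"gripper": 0.4}])

```text
invalid input at $.moves[0]: expected keys tx, ty, tz, twist, gripper
```

arm_command(moves=[{"tz": 0,"gripper": 0.2},{"tz": 0.03,"gripper": 0.2},{"tz": 0.07,"gripper": 0.2},{"tz": 0.1,"gripper": 0.2},{"tz": 0.12,"gripper": 0.2},{"tz": 0.12,"gripper": 0.2}])

```text
invalid input at $.moves[0]: expected keys tx, ty, tz, twist, gripper
```

arm_command(moves=[{"tx": 0.0006,"ty": 0,"tz": -0.04,"twist": 0,"gripper": 1},{"tx": 0.0006,"ty": 0,"tz": -0.08,"twist": 0,"gripper": 1},{"tx": 0.0006,"ty": 0,"tz": -0.12,"twist": 0,"gripper": 1},{"tx": 0.0006,"ty": 0,"tz": -0.15,"twist": 0,"gripper": 1},{"tx": 0.0006,"ty": 0,"tz": -0.167,"twist": 0,"gripper": 1},{"tx": 0.0006,"ty": 0,"tz": -0.167,"twist": 0,"gripper": 0.2},{"tx": 0.0006,"ty": 0,"tz": -0.167,"twist": 0,"gripper": 0.2},{"tx": 0.0006,"ty": 0,"tz": -0.167,"twist": 0,"gripper": 0.2},{"tx": 0.0006,"ty": 0,"tz": -0.167,"twist": 0,"gripper": 0.2},{"tx": 0.0006,"ty": 0,"tz": -0.167,"twist": 0,"gripper": 0.2},{"tx": 0.0006,"ty": 0,"tz": -0.167,"twist": 0,"gripper": 0.2}])

```text
t: 2.65
position: [0.4834, 0.3121, 0.0485]
eef_rot: [-0.599, -3.084, 0.002]
contact_force: [-1.4, -1.1, 5.9]
grip_width: 0.599
```

Gripped (0.599 × 94 ≈ 56 mm). I'll lift and move to just past the hole so the wrist camera can see it.

arm_command(moves=[{"tx": 0,"ty": 0,"tz": 0.04,"twist": 0,"gripper": 0.2},{"tx": 0,"ty": 0,"tz": 0.08,"twist": 0,"gripper": 0.2},{"tx": 0.005,"ty": -0.03,"tz": 0.12,"twist": 0.1,"gripper": 0.2},{"tx": 0.01,"ty": -0.07,"tz": 0.12,"twist": 0.2,"gripper": 0.2},{"tx": 0.015,"ty": -0.11,"tz": 0.12,"twist": 0.3,"gripper": 0.2},{"tx": 0.02,"ty": -0.15,"tz": 0.12,"twist": 0.391,"gripper": 0.2},{"tx": 0.025,"ty": -0.19,"tz": 0.12,"twist": 0.391,"gripper": 0.2},{"tx": 0.03,"ty": -0.23,"tz": 0.12,"twist": 0.391,"gripper": 0.2},{"tx": 0.03,"ty": -0.27,"tz": 0.12,"twist": 0.391,"gripper": 0.2},{"tx": 0.03,"ty": -0.3,"tz": 0.12,"twist": 0.391,"gripper": 0.2},{"tx": 0.03,"ty": -0.3133,"tz": 0.12,"twist": 0.391,"gripper": 0.2},{"tx": 0.03,"ty": -0.3133,"tz": 0.12,"twist": 0.391,"gripper": 0.2}])

```text
t: 4.15
position: [0.5132, -0.0013, 0.1679]
eef_rot: [0.009, -3.141, 0.001]
contact_force: [-0.2, 0.6, -3.3]
grip_width: 0.596
```

```bash
python3 - <<'E'
from h import *
c=snap('wrist','w2');im=c['pixels']
print(sense()['position'],jaw(),sense()['contact_force'])
R,G,B=[im[...,i].astype(int) for i in range(3)]
mx=im.max(2);sat=mx-im.min(2)
for r in rect(c,(mx<60),.044,(120,20,520,235)):print('dark',r)
for r in rect(c,(sat<25)&(mx>140),.044,(120,20,520,300)):print('white',r)
print('orange',rect(c,(R>130)&(B<60)&(R-G>50),.169))
E
```

```text
[ 0.51316122 -0.00052618  0.16803743] 90.36325706690567 [-0.60717199  0.52775405 -3.59470437]
dark (array([320., 129.]), array([ 4.545e+02, -4.000e-01]), array([23.6, 34.7]), 0.3)
white (array([365., 147.]), array([452.3,  29.6]), array([284.6, 162.4]), 70.6)
white (array([164.,  69.]), array([ 407.6, -129.6]), array([ 2.9, 76.6]), 89.9)
white (array([177., 205.]), array([ 523. , -129.6]), array([52.3,  3. ]), 0.1)
white (array([485.,  32.]), array([377.3, 132.8]), array([18.7,  2.4]), 0.3)
orange [(array([321., 264.]), array([524.6,   0.6]), array([38.7, 70.6]), 0.3)]
```

View pics/w2.png

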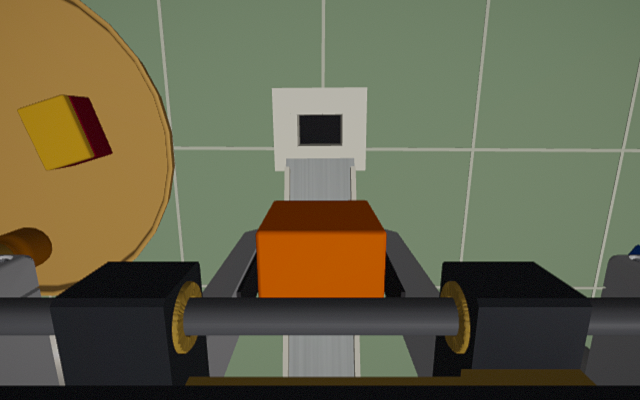

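The wrist view shows the hole at (320,129), i.e. (454.5,-0.4) mm, with the stop held square. I'll check where the held stop's top front edge (row about 234) is relative to the TCP.

```bash
python3 - <<'E'
from h import *
c=load('w2');im=c['pixels'].astype(int)
col=im[195:300,300:340,0].mean(1);g=np.diff(col);i=np.argmax(g);print(195+i+.5,col[i-2:i+4].round())
v=195+i+1
row=im[v+15,:,0]-im[v+15,:,2];u=np.where(row>80)[0];print(u.min(),u.max())
for z in(.208,.210):print(ray(c,[(320,v),(u.min(),v+15),(u.max(),v+15)],z).round(4))
w=np.where(c['pixels'][130].min(1)>120)[0];print('block row130',w.min(),w.max(),w.size);
for z in(.044,):print(ray(c,[(273,130),(366.5,130),(320,88)],z).round(4))
E
```

```text
230.5 [ 84.  83.  97. 124. 147. 164.]
19 385
[[ 4.924e-01  1.000e-04  2.080e-01]
 [ 4.998e-01 -1.285e-01  2.080e-01]
 [ 4.990e-01  2.790e-02  2.080e-01]]
[[ 4.917e-01  1.000e-04  2.100e-01]
 [ 4.990e-01 -1.266e-01  2.100e-01]
 [ 4.982e-01  2.750e-02  2.100e-01]]
block row130 273 628 57
[[ 0.4555 -0.0409  0.044 ]
 [ 0.4551  0.0397  0.044 ]
 [ 0.4208 -0.0005  0.044 ]]
```

arm_command(moves=[{"tx": -0.03,"ty": 0.0002,"tz": 0,"twist": 0,"gripper": 0.2},{"tx": -0.0584,"ty": 0.0002,"tz": -0.02,"twist": 0,"gripper": 0.2},{"tx": -0.0584,"ty": 0.0002,"tz": -0.045,"twist": 0,"gripper": 0.2},{"tx": -0.0584,"ty": 0.0002,"tz": -0.06,"twist": 0,"gripper": 0.2},{"tx": -0.0584,"ty": 0.0002,"tz": -0.068,"twist": 0,"gripper": 0.2},{"tx": -0.0584,"ty": 0.0002,"tz": -0.073,"twist": 0,"gripper": 0.2},{"tx": -0.0584,"ty": 0.0002,"tz": -0.077,"twist": 0,"gripper": 0.2},{"tx": -0.0584,"ty": 0.0002,"tz": -0.081,"twist": 0,"gripper": 0.2}])

```text
t: 5.2
position: [0.4556, -0.0006, 0.0875]
eef_rot: [-0.011, 3.141, -0.001]
contact_force: [-0.5, -1.8, -3.0]
grip_width: 0.595
```

arm_command(moves=[{"tx": -0.0004,"ty": 0,"tz": -0.006,"twist": 0,"gripper": 0.2},{"tx": -0.0004,"ty": 0,"tz": -0.012,"twist": 0,"gripper": 0.2},{"tx": -0.0004,"ty": 0,"tz": -0.018,"twist": 0,"gripper": 0.2},{"tx": -0.0004,"ty": 0,"tz": -0.022,"twist": 0,"gripper": 0.2},{"tx": -0.0004,"ty": 0,"tz": -0.0252,"twist": 0,"gripper": 0.2},{"tx": -0.0004,"ty": 0,"tz": -0.0256,"twist": 0,"gripper": 0.2}])

```text
t: 5.95
position: [0.4553, -0.001, 0.0626]
eef_rot: [-0.011, 3.14, -0.003]
contact_force: [-1.5, -2.4, 7.0]
grip_width: 0.594
```

It reached the seating depth with a contact force of about +10 N. I'll release, then rise and look.

arm_command(moves=[{"tx": 0,"ty": 0,"tz": -0.0005,"twist": 0,"gripper": 0.8},{"tx": 0,"ty": 0,"tz": 0,"twist": 0,"gripper": 0.9},{"tx": 0,"ty": 0,"tz": 0,"twist": 0,"gripper": 1},{"tx": 0,"ty": 0,"tz": 0,"twist": 0,"gripper": 1},{"tx": 0,"ty": 0,"tz": 0.03,"twist": 0,"gripper": 1},{"tx": 0,"ty": 0,"tz": 0.07,"twist": 0,"gripper": 1},{"tx": 0,"ty": 0,"tz": 0.12,"twist": 0,"gripper": 1},{"tx": 0,"ty": 0,"tz": 0.15,"twist": 0,"gripper": 1},{"tx": 0,"ty": 0,"tz": 0.15,"twist": 0,"gripper": 1},{"tx": 0,"ty": 0,"tz": 0.15,"twist": 0,"gripper": 1}])

```text
t: 7.2
position: [0.4545, -0.0009, 0.2114]
eef_rot: [0.011, -3.141, 0.002]
contact_force: [-0.2, 0.3, 0.0]
grip_width: 1.002
```

```bash
python3 - <<'E'
from h import *
c=snap('wrist','w3');im=c['pixels']
R,G,B=[im[...,i].astype(int) for i in range(3)]
print(sense()['position'],jaw())
print(rect(c,(R>130)&(B<60)&(R-G>50),.104,(200,0,440,300)))
s=snap('scene','s3')['pixels']
a=cv2.resize(s[170:300,240:400],(640,520),interpolation=cv2.INTER_CUBIC)
cv2.imwrite('pics/s3c.png',cv2.cvtColor(a,cv2.COLOR_RGB2BGR))
# tins from w2
m=(R-B>70)&(abs(R-G)<45)&(R>130)
E
```

```text
[ 0.45426471 -0.00083341  0.21105035] 90.40777014881553
[(array([321., 201.]), array([455.9,   0.7]), array([42.1, 54.6]), 0.4)]
```

View pics/s3c.png

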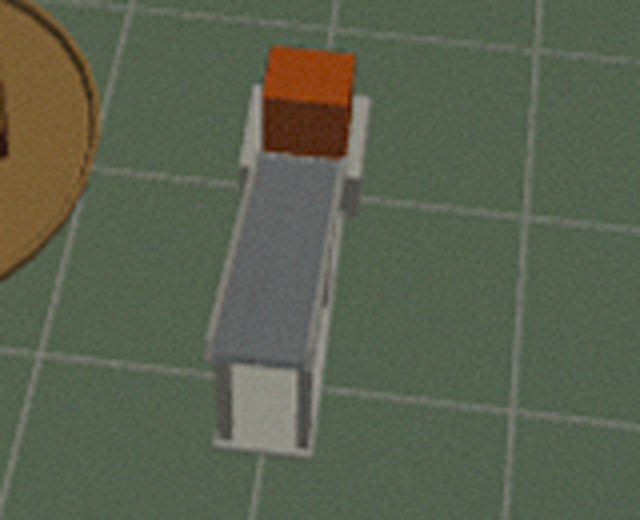

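The crop shows the stop's orange head sitting flush on the socket block at (310,100), square to the lane, and the wrist view agrees. Next is the red tin.

arm_command(moves=[{"tx": 0,"ty": -0.04,"tz": 0,"twist": 0.1,"gripper": 1},{"tx": 0,"ty": -0.08,"tz": 0,"twist": 0.2,"gripper": 1},{"tx": 0,"ty": -0.12,"tz": 0,"twist": 0.3,"gripper": 1},{"tx": 0.003,"ty": -0.16,"tz": 0,"twist": 0.342,"gripper": 1},{"tx": 0.0035,"ty": -0.2,"tz": -0.01,"twist": 0.342,"gripper": 1},{"tx": 0.0035,"ty": -0.2305,"tz": -0.03,"twist": 0.342,"gripper": 1},{"tx": 0.0035,"ty": -0.2305,"tz": -0.04,"twist": 0.342,"gripper": 1},{"tx": 0.0035,"ty": -0.2305,"tz": -0.04,"twist": 0.342,"gripper": 1}])

```text
t: 8.3
position: [0.4566, -0.2299, 0.1693]
eef_rot: [0.544, -3.089, -0.003]
contact_force: [0.4, -0.1, -0.1]
grip_width: 0.997
```

```bash
python3 - <<'E'
from h import *
c=snap('wrist','w4');im=c['pixels']
R,G,B=[im[...,i].astype(int) for i in range(3)]
h=cv2.cvtColor(im,cv2.COLOR_RGB2HSV)
print(sense()['position'],jaw())
p=proj(c,[.4578,-.2313,.044])[0].astype(int);print(p,im[p[1],p[0]],h[p[1],p[0]], im[60,320],h[60,320])
m=(abs(h[...,0].astype(int)-h[p[1],p[0],0])<=3)&(h[...,1]>h[p[1],p[0],1]-25)
for r in rect(c,m,.044,(200,80,440,290)):print(r)
E
```

```text
[ 0.4572625  -0.2300057   0.17025986] 110.03625557881175
[316 195] [162 124  23] [ 22 219 162] [156 122  67] [ 19 145 156]
(array([316., 196.]), array([ 458.3, -231.6]), array([55.6, 43.2]), 16.8)
(array([202., 164.]), array([ 465.6, -335.5]), array([8.1, 4.4]), 15.5)
```

View pics/w4.png

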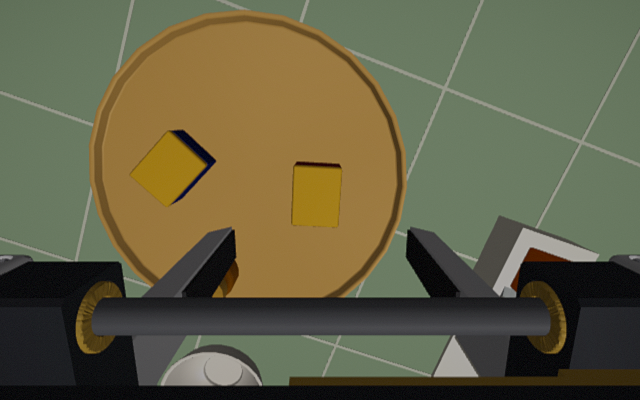

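The red tin (gold top with a burgundy edge) is at (316,196), i.e. (458.3,-231.6) mm with 16.8° yaw. The blue tin is at (172,168). I'll correct the pose and grip, with tips 8 mm above the tin's underside so they stay above the lane walls.

arm_command(moves=[{"tx": 0.0011,"ty": -0.0017,"tz": -0.03,"twist": -0.056,"gripper": 1},{"tx": 0.0011,"ty": -0.0017,"tz": -0.07,"twist": -0.056,"gripper": 1},{"tx": 0.0011,"ty": -0.0017,"tz": -0.11,"twist": -0.056,"gripper": 1},{"tx": 0.0011,"ty": -0.0017,"tz": -0.14,"twist": -0.056,"gripper": 1},{"tx": 0.0011,"ty": -0.0017,"tz": -0.1535,"twist": -0.056,"gripper": 1},{"tx": 0.0011,"ty": -0.0017,"tz": -0.1535,"twist": -0.056,"gripper": 0.2},{"tx": 0.0011,"ty": -0.0017,"tz": -0.1535,"twist": -0.056,"gripper": 0.2},{"tx": 0.0011,"ty": -0.0017,"tz": -0.1535,"twist": -0.056,"gripper": 0.2},{"tx": 0.0011,"ty": -0.0017,"tz": -0.1535,"twist": -0.056,"gripper": 0.2},{"tx": 0.0011,"ty": -0.0017,"tz": -0.1535,"twist": -0.056,"gripper": 0.2},{"tx": 0.0011,"ty": -0.0017,"tz": -0.1535,"twist": -0.056,"gripper": 0.2},{"tx": 0.0011,"ty": -0.0017,"tz": -0.1535,"twist": -0.056,"gripper": 0.2}])

```text
t: 9.85
position: [0.4586, -0.232, 0.0171]
eef_rot: [0.459, -3.105, -0.0]
contact_force: [0.4, -0.1, 1.6]
grip_width: 0.465
```

Gripped at 43.7 mm. I'll carry it over the lane just uphill of the stop.

arm_command(moves=[{"tx": 0,"ty": 0,"tz": 0.04,"twist": 0,"gripper": 0.2},{"tx": 0,"ty": 0,"tz": 0.08,"twist": 0,"gripper": 0.2},{"tx": 0.01,"ty": 0.03,"tz": 0.12,"twist": -0.1,"gripper": 0.2},{"tx": 0.03,"ty": 0.07,"tz": 0.14,"twist": -0.2,"gripper": 0.2},{"tx": 0.05,"ty": 0.11,"tz": 0.14,"twist": -0.286,"gripper": 0.2},{"tx": 0.0664,"ty": 0.15,"tz": 0.14,"twist": -0.286,"gripper": 0.2},{"tx": 0.0664,"ty": 0.19,"tz": 0.14,"twist": -0.286,"gripper": 0.2},{"tx": 0.0664,"ty": 0.22,"tz": 0.14,"twist": -0.286,"gripper": 0.2},{"tx": 0.0664,"ty": 0.2315,"tz": 0.14,"twist": -0.286,"gripper": 0.2},{"tx": 0.0664,"ty": 0.2315,"tz": 0.14,"twist": -0.286,"gripper": 0.2},{"tx": 0.0664,"ty": 0.2315,"tz": 0.12,"twist": -0.286,"gripper": 0.2},{"tx": 0.0664,"ty": 0.2315,"tz": 0.1,"twist": -0.286,"gripper": 0.2}])

```text
t: 11.35
position: [0.5253, -0.0021, 0.1167]
eef_rot: [0.01, -3.14, 0.001]
contact_force: [1.1, 0.8, -1.4]
grip_width: 0.462
```

```bash
python3 - <<'E'
from h import *
c=snap('wrist','w5');print(sense()['position'],jaw(),sense()['contact_force'])
E
```

```text
[ 0.52319613 -0.00189397  0.11405269] 90.35865042017254 [-1.1380755  -0.04101158 -2.91018466]
```

View pics/w5.png

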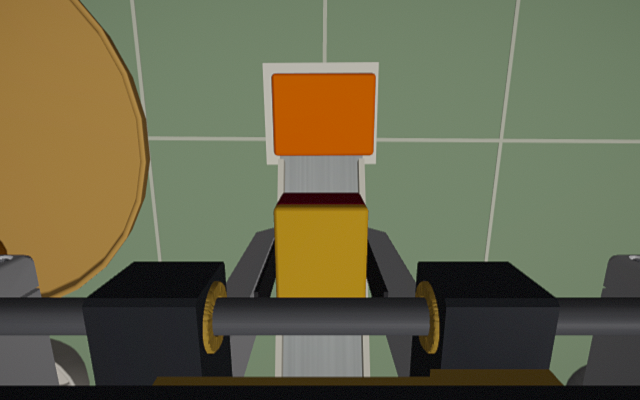

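The wrist view shows the stop at (324,114) square in its block and the tin at (321,250) aligned with the lane at (322). I'll lower and release.

arm_command(moves=[{"tx": 0.0015,"ty": 0.0013,"tz": -0.015,"twist": 0,"gripper": 0.2},{"tx": 0.0015,"ty": 0.0013,"tz": -0.025,"twist": 0,"gripper": 0.2},{"tx": 0.0015,"ty": 0.0013,"tz": -0.0295,"twist": 0,"gripper": 0.2},{"tx": 0.0015,"ty": 0.0013,"tz": -0.0295,"twist": 0,"gripper": 0.2}])

```text
t: 11.9
position: [0.5247, -0.0006, 0.0844]
eef_rot: [0.01, -3.134, -0.0]
contact_force: [0.3, -1.3, -1.8]
grip_width: 0.466
```

arm_command(moves=[{"tx": 0,"ty": 0,"tz": -0.001,"twist": 0,"gripper": 0.7},{"tx": 0,"ty": 0,"tz": 0,"twist": 0,"gripper": 0.8},{"tx": 0,"ty": 0,"tz": 0,"twist": 0,"gripper": 0.8},{"tx": 0,"ty": 0,"tz": 0.01,"twist": 0,"gripper": 0.9},{"tx": 0,"ty": 0,"tz": 0.05,"twist": 0,"gripper": 1},{"tx": 0,"ty": 0,"tz": 0.1,"twist": 0,"gripper": 1},{"tx": 0,"ty": 0,"tz": 0.1,"twist": 0,"gripper": 1},{"tx": 0,"ty": 0,"tz": 0.1,"twist": 0,"gripper": 1}])

```text
t: 12.9
position: [0.5243, -0.0006, 0.1844]
eef_rot: [0.01, -3.134, -0.0]
contact_force: [0.1, -0.8, -0.4]
grip_width: 0.998
```

```bash
python3 - <<'E'
from h import *
c=snap('wrist','w6');im=c['pixels'];h=cv2.cvtColor(im,cv2.COLOR_RGB2HSV).astype(int)
print(sense()['position'],jaw())
m=(abs(h[...,0]-22)<=3)&(h[...,1]>190)&(h[...,2]>110)
for r in rect(c,m,.09,(200,20,450,295)):print(r)
# blue tin from w4
c=load('w4');im=c['pixels'];h=cv2.cvtColor(im,cv2.COLOR_RGB2HSV).astype(int)
m=(abs(h[...,0]-22)<=3)&(h[...,1]>190)&(h[...,2]>110)
for r in rect(c,m,.044,(120,115,235,225)):print('blue',r)
E
```

```text
[ 5.23777407e-01 -5.10327483e-04  1.83571085e-01] 90.36133384783055
(array([321., 182.]), array([506.5,   1. ]), array([53.9, 43.6]), 0.3)
blue (array([167., 169.]), array([ 480.5, -363.7]), array([43.5, 54.7]), 65.1)
```

View pics/w6.png

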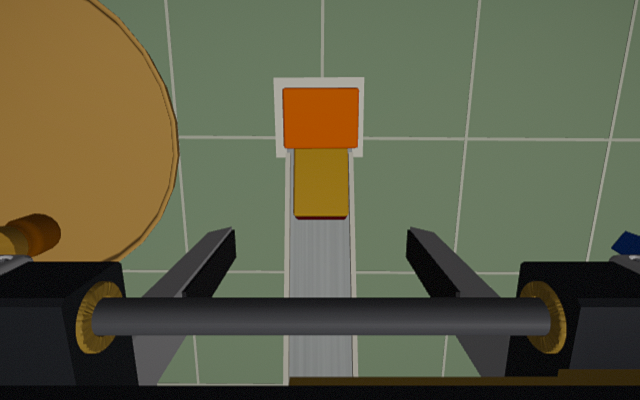

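The red tin rests against the stop at (321,182), aligned with the lane. The stop still looks home. Next is the blue tin at (480.5,-363.7) mm, for which the jaws need 65.1°.

arm_command(moves=[{"tx": 0,"ty": -0.04,"tz": 0,"twist": -0.1,"gripper": 1},{"tx": 0,"ty": -0.08,"tz": 0,"twist": -0.2,"gripper": 1},{"tx": -0.01,"ty": -0.12,"tz": 0,"twist": -0.3,"gripper": 1},{"tx": -0.02,"ty": -0.16,"tz": 0,"twist": -0.4,"gripper": 1},{"tx": -0.03,"ty": -0.2,"tz": 0,"twist": -0.441,"gripper": 1},{"tx": -0.0433,"ty": -0.24,"tz": 0,"twist": -0.441,"gripper": 1},{"tx": -0.0433,"ty": -0.28,"tz": 0,"twist": -0.441,"gripper": 1},{"tx": -0.0433,"ty": -0.32,"tz": 0,"twist": -0.441,"gripper": 1},{"tx": -0.0433,"ty": -0.35,"tz": -0.01,"twist": -0.441,"gripper": 1},{"tx": -0.0433,"ty": -0.3632,"tz": -0.014,"twist": -0.441,"gripper": 1},{"tx": -0.0433,"ty": -0.3632,"tz": -0.014,"twist": -0.441,"gripper": 1},{"tx": -0.0433,"ty": -0.3632,"tz": -0.014,"twist": -0.441,"gripper": 1}])

```text
t: 14.45
position: [0.4805, -0.3624, 0.1694]
eef_rot: [-0.674, -3.058, -0.006]
contact_force: [-0.1, -0.1, 0.8]
grip_width: 1.0
```

```bash
python3 - <<'E'
from h import *
c=snap('wrist','w7');im=c['pixels'];h=cv2.cvtColor(im,cv2.COLOR_RGB2HSV).astype(int)
print(sense()['position'],jaw(),sense()['joint_positions'])
m=(abs(h[...,0]-22)<=3)&(h[...,1]>190)&(h[...,2]>110)
for r in rect(c,m,.044,(200,80,440,295)):print(r)
E
```

```text
[ 0.48057882 -0.36240179  0.16974537] 65.15299819258097 [-0.76028058  0.34285292  1.49603866 -0.00220745  1.31233224 -1.89684566]
(array([317., 198.]), array([ 480.8, -364.3]), array([42.9, 53.8]), 65.1)
```

arm_command(moves=[{"tx": 0.0002,"ty": -0.0019,"tz": -0.03,"twist": 0,"gripper": 1},{"tx": 0.0002,"ty": -0.0019,"tz": -0.07,"twist": 0,"gripper": 1},{"tx": 0.0002,"ty": -0.0019,"tz": -0.11,"twist": 0,"gripper": 1},{"tx": 0.0002,"ty": -0.0019,"tz": -0.14,"twist": 0,"gripper": 1},{"tx": 0.0002,"ty": -0.0019,"tz": -0.1532,"twist": 0,"gripper": 1},{"tx": 0.0002,"ty": -0.0019,"tz": -0.1532,"twist": 0,"gripper": 0.2},{"tx": 0.0002,"ty": -0.0019,"tz": -0.1532,"twist": 0,"gripper": 0.2},{"tx": 0.0002,"ty": -0.0019,"tz": -0.1532,"twist": 0,"gripper": 0.2},{"tx": 0.0002,"ty": -0.0019,"tz": -0.1532,"twist": 0,"gripper": 0.2},{"tx": 0.0002,"ty": -0.0019,"tz": -0.1532,"twist": 0,"gripper": 0.2},{"tx": 0.0002,"ty": -0.0019,"tz": -0.1532,"twist": 0,"gripper": 0.2},{"tx": 0.0002,"ty": -0.0019,"tz": -0.1532,"twist": 0,"gripper": 0.2}])

```text
t: 16.0
position: [0.4808, -0.3646, 0.0169]
eef_rot: [-0.674, -3.059, -0.004]
contact_force: [-0.5, 0.3, 2.6]
grip_width: 0.463
```

arm_command(moves=[{"tx": 0,"ty": 0,"tz": 0.04,"twist": 0,"gripper": 0.2},{"tx": 0,"ty": 0,"tz": 0.08,"twist": 0,"gripper": 0.2},{"tx": 0,"ty": 0.02,"tz": 0.12,"twist": 0.1,"gripper": 0.2},{"tx": 0.01,"ty": 0.06,"tz": 0.14,"twist": 0.2,"gripper": 0.2},{"tx": 0.02,"ty": 0.1,"tz": 0.143,"twist": 0.3,"gripper": 0.2},{"tx": 0.03,"ty": 0.14,"tz": 0.143,"twist": 0.4,"gripper": 0.2},{"tx": 0.04,"ty": 0.18,"tz": 0.143,"twist": 0.441,"gripper": 0.2},{"tx": 0.05,"ty": 0.22,"tz": 0.143,"twist": 0.441,"gripper": 0.2},{"tx": 0.06,"ty": 0.26,"tz": 0.143,"twist": 0.441,"gripper": 0.2},{"tx": 0.08,"ty": 0.3,"tz": 0.143,"twist": 0.441,"gripper": 0.2},{"tx": 0.09,"ty": 0.34,"tz": 0.143,"twist": 0.441,"gripper": 0.2},{"tx": 0.099,"ty": 0.3646,"tz": 0.143,"twist": 0.441,"gripper": 0.2}])

```text
t: 17.5
position: [0.5796, 0.0022, 0.1593]
eef_rot: [0.014, -3.131, -0.002]
contact_force: [0.1, 0.3, -1.4]
grip_width: 0.47
```

arm_command(moves=[{"tx": 0,"ty": 0,"tz": 0,"twist": 0,"gripper": 0.2},{"tx": 0,"ty": 0,"tz": 0,"twist": 0,"gripper": 0.2}])

```text
t: 17.75
position: [0.579, 0.0016, 0.1588]
eef_rot: [0.014, -3.13, -0.001]
contact_force: [-0.6, -0.6, -1.7]
grip_width: 0.467
```

```bash
python3 - <<'E'
from h import *
c=snap('wrist','w8');print(sense()['position'],jaw(),sense()['contact_force'])
E
```

```text
[0.5790779  0.00126905 0.15896104] 90.47238155051036 [0.2868373  0.41889021 0.15959911]
```

View pics/w8.png

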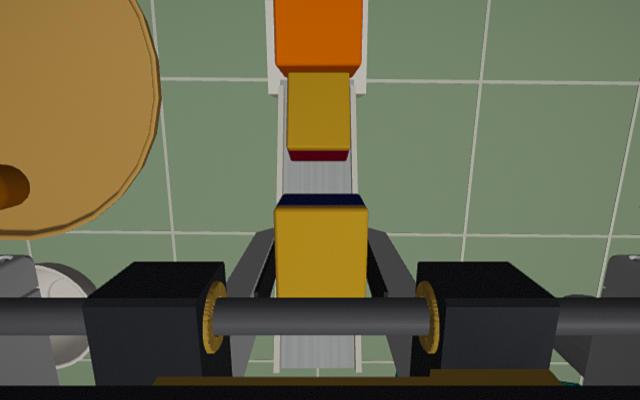

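The blue tin at (321,250) is held above the lane, and the red tin at (319,112) rests against the stop. I'll shift -1 mm in y, lower and release.

arm_command(moves=[{"tx": 0.001,"ty": -0.0012,"tz": -0.025,"twist": 0,"gripper": 0.2},{"tx": 0.001,"ty": -0.0012,"tz": -0.042,"twist": 0,"gripper": 0.2},{"tx": 0.001,"ty": -0.0012,"tz": -0.0515,"twist": 0,"gripper": 0.2},{"tx": 0.001,"ty": -0.0012,"tz": -0.053,"twist": 0,"gripper": 0.2},{"tx": 0.001,"ty": -0.0012,"tz": -0.053,"twist": 0,"gripper": 0.2},{"tx": 0.001,"ty": -0.0012,"tz": -0.053,"twist": 0,"gripper": 0.8},{"tx": 0.001,"ty": -0.0012,"tz": -0.053,"twist": 0,"gripper": 0.8},{"tx": 0.001,"ty": -0.0012,"tz": -0.053,"twist": 0,"gripper": 0.8},{"tx": 0.001,"ty": -0.0012,"tz": -0.043,"twist": 0,"gripper": 0.9},{"tx": 0.001,"ty": -0.0012,"tz": 0,"twist": 0,"gripper": 1},{"tx": 0.001,"ty": -0.0012,"tz": 0.05,"twist": 0,"gripper": 1},{"tx": 0.001,"ty": -0.0012,"tz": 0.06,"twist": 0,"gripper": 1}])

```text
t: 19.3
position: [0.5823, -0.0001, 0.2235]
eef_rot: [0.013, -3.138, 0.0]
contact_force: [0.7, -0.5, -0.9]
grip_width: 0.998
```

arm_command(moves=[{"tx": -0.03,"ty": 0,"tz": 0,"twist": 0,"gripper": 1},{"tx": -0.03,"ty": 0,"tz": 0,"twist": 0,"gripper": 1},{"tx": -0.03,"ty": 0,"tz": 0,"twist": 0,"gripper": 1}])

```text
t: 19.68
position: [0.5526, -0.0001, 0.223]
eef_rot: [0.013, -3.138, 0.0]
contact_force: [-0.5, 0.4, -0.5]
grip_width: 0.999
```

```bash
python3 - <<'E'
from h import *
c=snap('wrist','w9');im=c['pixels'];h=cv2.cvtColor(im,cv2.COLOR_RGB2HSV).astype(int)
print(sense()['position'],jaw(),sense()['t'])
m=(abs(h[...,0]-22)<=3)&(h[...,1]>190)&(h[...,2]>110)
for z in(.0915,.1135):
  for r in rect(c,m,z,(240,0,420,295)):print(z,r)
E
```

```text
[ 5.52762163e-01 -1.21458893e-04  2.22917700e-01] 90.47809789003954 19.725
0.0915 (array([319., 174.]), array([535.6,   1.4]), array([112.9,  46.4]), 0.5)
0.1135 (array([319., 174.]), array([532.1,   1.4]), array([104.9,  43.1]), 0.5)
```

View pics/w9.png

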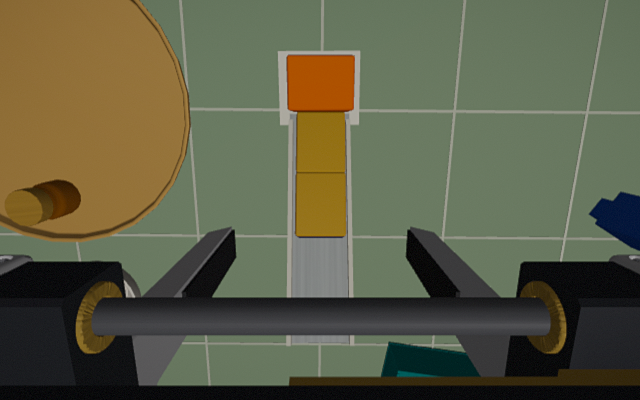

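Both tins are nose to tail at (320,142) and (320,205), with the first touching the stop at (320,83). I'll make one last numeric check of the stop and hand in.

```bash
python3 - <<'E'
from h import *
c=snap('wrist','w10');im=c['pixels'];R,G,B=[im[...,i].astype(int) for i in range(3)]
print(rect(c,(R>130)&(B<60)&(R-G>60),.104,(240,0,420,130)))
print(close_job())
E
```

```text
[(array([320.,  82.]), array([456.1,   0.8]), array([42.2, 54.4]), 0.5)]
the job is handed in; nothing more can be done
None
```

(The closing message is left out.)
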